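Step the air selector to the blue port and confirm

ROBOT

A 7-joint arm with a two-finger parallel gripper is mounted at the origin on a cart in front of the work surface, level with it; the furniture and walls round the work are solid. World frame = base frame: x ahead of the robot, y to its left, z up, the work surface at z = 0. Lengths are in m, angles in rad, forces in N, time in s.
With the tool pointing down it reaches from about 0.35 to 0.9 m from the base axis. Payload 8.1 kg.
Tool frame: the origin (TCP) lies at the very end of the fingers, on their centre line; the grasp point (between the pads) lies 19 mm behind it (arm.grasp_offset is the distance from the TCP to the grasp point, in m); z points along the fingers, y is the direction in which the jaws open and shut (so a half turn about z gives the same grasp; the last joint's range is limited). The gripper opens to 92 mm and grips with 3 to 60 N. Pads are 19 mm wide; open, the fingers measure 130 mm over their backs; the gripper's body (75 mm by 190 mm) begins 47 mm behind the grasp point.
Start: joints at [1.024, 0.434, 0.025, 1.573, -0.012, 1.134, -0.075], TCP at [0.268, -0.564, 0.193] pointing down, gripper open.
Joint ranges: [-2.62, 2.62], [-0.44, 2.09], [-1.27, 1.32], [0.08, 2.57], [-1.32, 4.46], [0.12, 2], [-2.74, 2.74]. Speed limits (rad/s): [2.22, 2.22, 3.01, 3.01, 3.14, 3.14, 3.14].

INTERFACE

Orientations are given as a rotation vector (axis times angle).
In Python, from cell import arm, eyes, workorder gives the robot as it stands.
- The arm moves only by the shell command python3 -m inch 'ROWS' [FORCE]. ROWS is JSON, a list that holds one entry, the list of rows, each a list of 5 numbers: the closure, from 0 (fully open) to 1 (shut), then the shift along the tool's x, y, z in mm, then the turn about the tool's z in degrees. A call has 1 to 12 rows; each row shifts and turns the pose as measured when the row begins, along the tool's axes as they then stand; what a row does not reach is not made up. A row lasts 1/10 s, in which the tool goes at most 50 mm and 8.59 degrees, less where a joint would pass 70% of its speed; a pose out of reach is approached as far as the arm can. A call with a gripper value outside its range is refused whole. The fingers move at their own pace and stop on an object; FORCE is the grip in N (left out, the last holds). Time passes only in rows, so rows that do not move let the fingers close. It gives the time, the measured TCP pose, the force and the opening at its end, in the units of the state.
- arm.observe(): the state, without advancing time (a new reading comes with each control period).
- eyes.get_image(name): name is "side" or "top" or "wrist"; returns a dict with "frame" (384x512x3 uint8, blue, green, red), "intrinsics" (3x3 intrinsics, pixels), "k1" (the pictures are not rectified: a ray, as slopes to the right and down, at radius r is drawn at 1 + k1 r^2 times it, then the intrinsics apply), "rvec" (rotation vector, rad) and "tvec" (3), from world to camera coordinates, as OpenCV has them; the wrist camera has in their place "T_tool_cam" (4x4, takes a point from camera to tool coordinates, whose origin is the TCP and whose axes are the flange's). Camera axes: x right, y down, z forward; pixel columns grow to the right and rows downward; lengths in m; the calibration is good to about 2 mm. A picture is of the moment at which its call begins: read the wrist's pose just before it. There is no depth.
- workorder.sign_off(): hands the job in, once; it reports no verdict.
The state is a dict: "clock": time; "joints": joint angles; "dq": joint speeds; "joint_efforts": joint torques, N m; "position": TCP position; "ee_rot": TCP orientation; "force": force on the tool from outside, world axes, zero at the start; "ft_torque": the same for the moment, N m; "width": opening from 0.0 (shut) to 1.0 (fully open).
Only numpy, scipy, OpenCV 4.12 (cv2) and the standard library are available. Lean on these libraries where they do the work, as an engineer would, in place of code of your own. Each camera call takes 0.05 s, during which the arm holds its last target.

TASK

On the grey air manifold, push the orange tab of the black rotary selector sideways until the white pointer clicks into the position of the blue mark, and leave it there. Then press the white button in front of the selector all the way down and let it come up again. Only push and press, never grip the tab, and leave the loose things on and around the manifold where they are.

Things in the scene. Friction and masses are not known exactly. Their poses are not given: they have to be found in the camera images.
- manifold: Fixed grey block, 200 x 220 mm, flat deck 42 mm above the table. Its origin lies on the table straight below the selector's axis; the block reaches 105 mm to -x, 95 mm to +x and 110 mm to either y from there. Its -x side faces the robot, more or less. Its place and yaw differ from run to run.
- selector (a joint): Angle (rad) of the black disc about the vertical axis over the manifold's origin. 0: pointer along the manifold's +x, at the white OFF bar; grows anticlockwise seen from above. Click stops at 0 (start), +-0.698, +-1.396 (a coloured mark at each but 0); ends at +-1.48. 3 to 5 N at the tab moves it off a stop; within 0.15 rad of a stop it is drawn in and kept.
- tab (a point): Centre of the upright orange tab on the selector disc, on the pointer's line, 41 mm from the axis and 67 mm above the table. The tab is 8 mm thick (along its y, the way it moves), 18 mm along the radius (its x, pointing outward) and its top lies 84 mm above the table, 31 mm above the disc.
- aim (a point): The point that the selector's white pointer aims at, turning with it: on the pointer's line, 85 mm from the axis, on the circle of the marks. The disc has a diameter of 104 mm, its top is 53 mm above the table, its metal hub 58 mm (the pointer itself ends 67 mm from the axis).
- mark_blue: Round blue mark, diameter 22 mm, top 47 mm above the table, fixed on the manifold's deck 85 mm from the selector's axis. Origin: centre of its underside. Which of the four mark places it takes differs from run to run.
- mark_red: The same in red.
- mark_yellow: The same in yellow.
- mark_green: The same in green.
- go_button (a joint): Travel (m) of the white push button: 0 up, 0.006 fully down; a spring of about 5 N at full travel brings it up.
- go_button_top (a point): Centre of the white button's top face (diameter 30 mm, in a black housing), on the manifold's deck 78 mm from the selector's axis towards -x. It is pressed straight down.
- bushing: Loose brass-coloured bushing, diameter 36 mm, 30 mm tall, standing on the manifold's deck near its front left corner. Origin: centre of its underside. Leave alone.
- big_nut: Loose steel hex nut, 24 x 28 x 13 mm, on the deck near the front right corner. Origin: centre of its underside. Leave alone.
- end_cap: Loose yellow cap, diameter 60 mm, 30 mm tall, on the table to the right. Origin: centre of its underside. Leave alone.
- heater: Loose black puck, diameter 68 mm, 26 mm tall, on the table to the right. Origin as above. Leave alone.
- white_ring: Loose white ring, diameter 68 mm, 18 mm tall, on the table to the right. Origin as above. Leave alone.
- cutter: Loose yellow box cutter, 172 x 22 x 18 mm, lying on the table to the left. Origin: centre of its underside. Leave alone.

How it is judged:
By the outcome, as a careful person would: the job done as asked, in the order asked, and still so for the second after the job is handed in, with the robot touching nothing.
It also fails if it takes over 45 s, if anything falls off the work surface, if the arm or the gripper's body presses on something with over 40 N, if the wrist force passes 120 N, or if a joint passes its speed limit or range.

## Working session

There is one attempt and no reset: what is moved stays moved. The work goes in short steps, Python scripts to look and compute and a shell command to move; the robot and the scene stay as the last step left them, time stands still between calls to the robot, and variables do not carry over. Pictures are saved under pics/ and viewed, and the job is handed in when it is done.

```bash
mkdir -p pics; ls; python3 - <<'E'
from cell import arm, eyes, workorder
import cv2
s=arm.observe(); print(s)
for n in ("side","top"):
    d=eyes.get_image(n); cv2.imwrite(f"pics/{n}0.png",d["frame"]); print(n,d["intrinsics"],d["k1"],d["rvec"],d["tvec"])
E
```

```text
pics
{'clock': 0.0, 'joints': array([ 1.02438065,  0.43525438,  0.02499361,  1.57411477, -0.01157998,
        1.13399713, -0.07509983]), 'dq': array([-1.02658447e-03,  9.41444251e-05, -1.04637605e-03,  5.79043035e-06,
       -6.37150974e-05, -1.66646330e-03, -5.26892933e-04]), 'joint_efforts': array([ 1.49341460e-03, -6.67849231e+01,  9.85989086e-01, -3.14455712e+01,
       -6.03735773e-02,  4.27912152e-02,  1.92550501e-04]), 'position': array([ 0.2680448 , -0.56396401,  0.19191893]), 'ee_rot': array([-3.06308256e+00, -6.90974610e-01,  8.27179757e-04]), 'force': array([-0.00987671,  0.3594225 , -0.36964073]), 'ft_torque': array([0.02124294, 0.00928782, 0.0190822 ]), 'width': 0.9997556419140833}
side [[418.64129113   0.         254.77313622]
 [  0.         418.64129113 196.11185679]
 [  0.           0.           1.        ]] -0.11358177895892099 [ 1.94824272 -0.57302797  0.37779615] [-0.4604285   0.16196271  1.28151128]
top [[359.43296792   0.         259.59455242]
 [  0.         359.43296792 186.40818219]
 [  0.           0.           1.        ]] -0.10286136530405866 [ 2.13740285 -2.16705525  0.18655064] [-0.01736806  0.50143472  1.04664034]
```

View pics/side0.png

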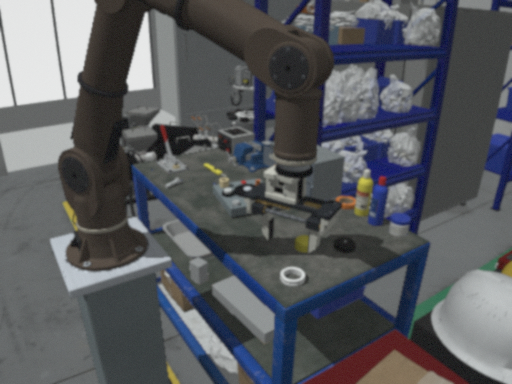

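View pics/top0.png

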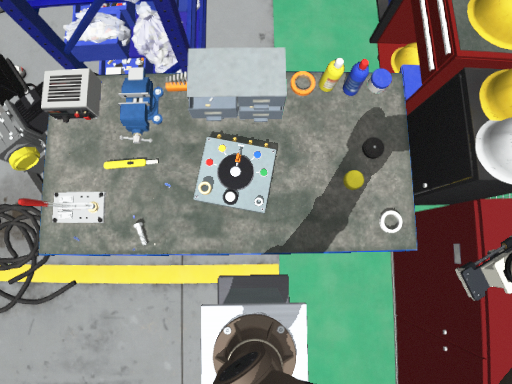

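The top view shows the manifold around (237,172), with the button at (231,197) and the blue mark near (257,154). Next I'll zoom in and measure.

```bash
cat > h.py <<'E'
import numpy as np, cv2
from cell import arm, eyes, workorder
from scipy.spatial.transform import Rotation as R
def ray(d,uv,pose=None):
    K=d["intrinsics"];k=d["k1"]
    q=cv2.undistortPoints(np.array([[uv]],float),K,np.array([k,0,0,0.]))[0,0]
    v=np.array([q[0],q[1],1.])
    if "rvec" in d:
        r=R.from_rotvec(np.ravel(d["rvec"])).as_matrix(); return -r.T@np.ravel(d["tvec"]), r.T@v
    T=d["T_tool_cam"]; Rt=R.from_rotvec(pose["ee_rot"]).as_matrix()
    return pose["position"]+Rt@T[:3,3], Rt@T[:3,:3]@v
def plane(d,uv,z,pose=None):
    c,v=ray(d,uv,pose); return c+v*(z-c[2])/v[2]
def blobs(img,lo,hi,amin=8):
    hsv=cv2.cvtColor(img,cv2.COLOR_BGR2HSV); m=cv2.inRange(hsv,np.array(lo),np.array(hi))
    n,l,s,c=cv2.connectedComponentsWithStats(m)
    return [(c[i].round(2),s[i]) for i in range(1,n) if s[i][4]>=amin]
E
python3 - <<'E'
from h import *
d=eyes.get_image("top"); f=d["frame"]
cv2.imwrite("pics/topz.png",cv2.resize(f[120:225,180:300],None,fx=5,fy=5,interpolation=cv2.INTER_CUBIC))
sub=np.zeros_like(f); sub[125:220,185:285]=f[125:220,185:285]
for n,lo,hi,z in [("red",(0,120,80),(6,255,255),.047),("orange",(7,120,80),(20,255,255),.084),("yel",(22,120,80),(35,255,255),.047),("green",(45,80,60),(85,255,255),.047),("blue",(95,140,60),(130,255,255),.047),("white",(0,0,215),(180,40,255),.05),("black",(0,0,0),(180,255,40),.053)]:
    for c,s in blobs(sub,lo,hi,6):
        if s[4]<5000: print(n,c,s,plane(d,c,z).round(4))
E
```

```text
red [209.08 161.78] [206 159   7   7  36] [0.577  0.1276 0.047 ]
orange [237.71 157.67] [235 153   6  10  45] [0.58   0.0395 0.084 ]
yel [250.14 141.14] [249 140   3   4   7] [0.6401 0.0027 0.047 ]
yel [265.67 143.83] [265 143   3   3   6] [ 0.6312 -0.0447  0.047 ]
yel [221.79 147.65] [219 145   7   7  34] [0.6206 0.0892 0.047 ]
green [263.2  171.92] [260 169   7   7  40] [ 0.5439 -0.0356  0.047 ]
blue [257.   154.17] [254 151   7   7  35] [ 0.599  -0.0177  0.047 ]
white [209.33 139.67] [207 139   5   2   6] [0.6454 0.1271 0.05  ]
white [241.   144.88] [238 143   7   4  16] [0.6278 0.0306 0.05  ]
white [210.59 169.38] [198 144  29  50 561] [0.5529 0.1225 0.05  ]
white [271.29 150.43] [270 149   4   4   7] [ 0.6095 -0.0612  0.05  ]
white [256.55 157.13] [250 152  13   9  31] [ 0.5891 -0.0162  0.05  ]
white [268.52 164.12] [264 158   9  14  56] [ 0.5671 -0.052   0.05  ]
white [234.82 171.26] [230 167  11  10  78] [0.5463 0.0497 0.05  ]
white [260.98 172.28] [255 167  16  11  40] [ 0.5422 -0.0288  0.05  ]
white [247.67 188.17] [247 187   3   3   6] [0.4945 0.0116 0.05  ]
white [229.75 196.38] [225 192  10  10  73] [0.4705 0.0651 0.05  ]
white [210.86 197.86] [209 197   4   3   7] [0.4667 0.1212 0.05  ]
white [215.17 198.  ] [214 197   3   3   6] [0.4662 0.1084 0.05  ]
white [219.92 198.08] [218 196   5   5  12] [0.4658 0.0943 0.05  ]
white [258.24 201.55] [254 198   9   9  42] [ 0.454  -0.0193  0.05  ]
black [232.   190.71] [229 190   7   3   7] [0.487  0.0582 0.053 ]
```

View pics/topz.png

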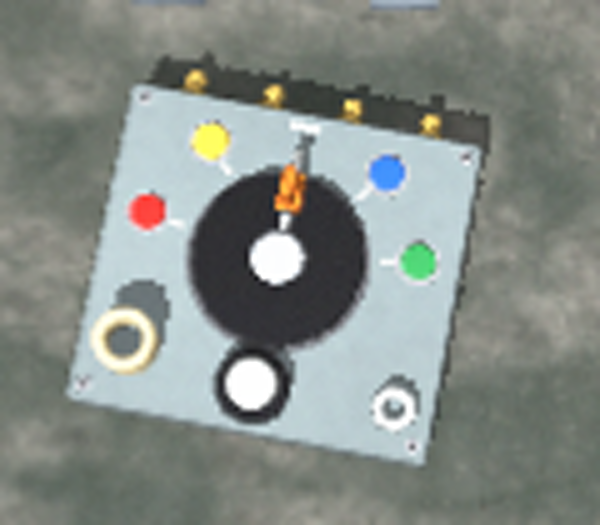

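The zoom shows the pointer at OFF (up). Blue is the first stop clockwise, so the target is -0.698. Red is +80°, yellow +40° and green -80°. Next I'll fit the origin and yaw.

```bash
cat >> h.py <<'E'
def frame():
    m=np.array([[.577,.1276],[.6206,.0892],[.599,-.0177],[.5439,-.0356]]); a=np.deg2rad([80,40,-40,-80])
    p=.085*np.c_[np.cos(a),np.sin(a)]
    pc=p-p.mean(0); mc=m-m.mean(0); H=pc.T@mc
    yaw=np.arctan2(H[0,1]-H[1,0],H[0,0]+H[1,1]); Rm=np.array([[np.cos(yaw),-np.sin(yaw)],[np.sin(yaw),np.cos(yaw)]])
    o=m.mean(0)-Rm@p.mean(0)
    return o,yaw,Rm,(m-o-p@Rm.T)
E
python3 - <<'E'
from h import *
o,y,Rm,res=frame(); print(o,np.rad2deg(y),res.round(4))
for n,p in [("tab",(.041,0)),("btn",(-.078,0))]: print(n,o+Rm@p)
d=eyes.get_image("top"); 
for uv,z in [((234.82,171.26),.058),((229.75,196.38),.055),((237.71,157.67),.08)]: print(plane(d,uv,z))
s=arm.observe(); print(R.from_rotvec(s["ee_rot"]).as_matrix().round(3))
print(eyes.get_image("wrist")["T_tool_cam"].round(3))
E
```

```text
[0.54598764 0.04882647] -11.48437249742511 [[-0.0001 -0.0003]
 [-0.0001 -0.0002]
 [ 0.0001 -0.    ]
 [ 0.0001  0.0005]]
tab [0.58616678 0.04066334]
btn [0.46954927 0.06435632]
[0.54470726 0.0493111  0.058     ]
[0.46985875 0.06480003 0.055     ]
[0.58092866 0.03963088 0.08      ]
[[ 0.903  0.429 -0.   ]
 [ 0.429 -0.903  0.001]
 [-0.    -0.001 -1.   ]]
[[ 0.001 -0.969 -0.248  0.065]
 [ 1.     0.     0.001 -0.001]
 [-0.001 -0.248  0.969 -0.191]
 [ 0.     0.     0.     1.   ]]
```

```bash
python3 -m inch '[[[1,36,-28,0,0],[1,36,-28,0,0],[1,36,-28,0,0],[1,36,-28,0,0],[1,36,-28,0,0],[1,36,-28,0,0],[1,36,-28,0,0],[1,36,-28,0,0],[1,36,-28,0,0],[1,36,-28,0,0]]]' 20
cat > g.py <<'E'
from h import *
import sys
# manifold-frame pose, target angle phi (deg, tab angle), tangential offset t mm, radius r
o,y,Rm,_=frame(); s=arm.observe(); M=R.from_rotvec(s["ee_rot"]).as_matrix()
p=s["position"]; q=Rm.T@(p[:2]-o); yaw=np.rad2deg(np.arctan2(M[1,0],M[0,0])-y)
print("clock %.2f man mm"%s["clock"],(q*1e3).round(1),"z",(p[2]*1e3).round(1),"toolx yaw in man %.1f"%yaw,"F",s["force"].round(1),"w %.2f"%s["width"],"j",s["joints"].round(2), "tilt",M[2].round(3))
if len(sys.argv)>1:
    X,Y,Z=map(float,sys.argv[1:4]); g=np.r_[o+Rm@[X/1e3,Y/1e3],Z/1e3]
    print("shift tool mm",(M.T@(g-p)*1e3).round(1))
E
python3 g.py 41 36 120
```

```text
clock: 1.25
position: [0.4768, -0.1503, 0.1906]
ee_rot: [3.066, 0.669, -0.003]
force: [1.0, -0.6, -0.1]
width: 0.178
clock 1.25 man mm [ -28.1 -208.9] z 190.6 toolx yaw in man 36.1 F [ 1.  -0.6 -0.1] w 0.18 j [ 0.35  0.25 -0.19  1.86  0.06  1.04 -1.01] tilt [-0.003  0.003 -1.   ]
shift tool mm [ 200.3 -157.4   69.6]
```

```bash
python3 -m inch '[[[1,39,-31,0,0],[1,39,-31,0,0],[1,39,-31,0,0],[1,39,-31,0,0],[1,39,-31,0,0],[1,0,0,0,-8.5],[1,0,0,0,-8.5],[1,0,0,0,-8.5],[1,0,0,0,-8.5],[1,0,0,0,-8.5],[1,0,0,0,-8.5]]]'
python3 g.py 41 36 110
```

```text
clock: 2.35
position: [0.5905, 0.0863, 0.1888]
ee_rot: [-2.471, -1.94, 0.001]
force: [-0.1, 0.4, -1.0]
width: 0.003
clock 2.35 man mm [36.1 45.6] z 188.8 toolx yaw in man 87.8 F [-0.1  0.4 -1. ] w 0.00 j [ 0.1   0.44 -0.47  1.62  0.22  1.14 -0.67] tilt [-0. -0. -1.]
shift tool mm [-9.4  5.3 78.8]
```

```bash
python3 -m inch '[[[1,-9,5,40,-2],[1,0,0,38,0],[1,0,0,0,0]]]'
python3 g.py 41 36 64
python3 - <<'E'
from h import *
d=eyes.get_image("wrist"); cv2.imwrite("pics/w1.png",d["frame"])
d=eyes.get_image("top"); cv2.imwrite("pics/t1.png",cv2.resize(d["frame"][100:240,160:320],None,fx=4,fy=4,interpolation=cv2.INTER_CUBIC))
E
```

```text
clock: 2.65
position: [0.5946, 0.0762, 0.1102]
ee_rot: [2.429, 1.991, 0.004]
force: [-1.0, 0.7, -0.4]
width: 0.007
clock 2.65 man mm [42.2 36.5] z 110.2 toolx yaw in man 90.2 F [-1.   0.7 -0.4] w 0.01 j [ 0.1   0.52 -0.46  1.71  0.27  0.98 -0.65] tilt [ 0.001  0.003 -1.   ]
shift tool mm [-0.6 -1.3 46.2]
```

View pics/w1.png

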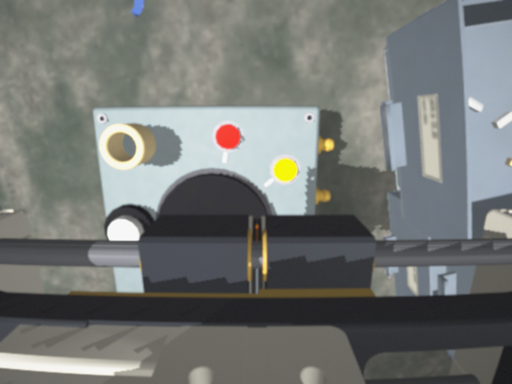

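View pics/t1.png

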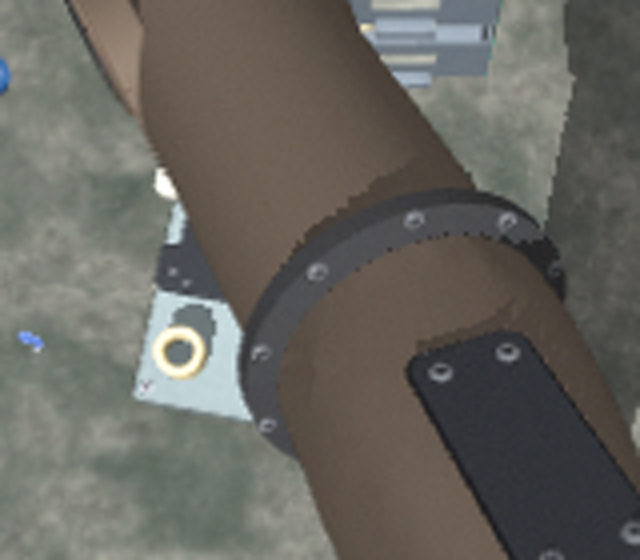

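Both views look as expected. The wrist view shows shut fingers beside the selector, the button at (125,230) and the bushing untouched. The arm hides the manifold in the top view. I'll go down beside the tab.

```bash
python3 -m inch '[[[1,0,-1,30,0],[1,0,0,16,0],[1,0,0,0,0]]]'
python3 g.py 41 20 64
python3 -m inch '[[[1,-10,0,0,0],[1,-6,0,0,0],[1,0,0,0,0]]]'
python3 g.py 41 15 64
```

```text
clock: 3.05
position: [0.6014, 0.079, 0.074]
ee_rot: [2.424, 1.985, 0.026]
force: [0.3, 0.2, -1.1]
width: 0.006
clock 3.05 man mm [48.3 40.6] z 74.0 toolx yaw in man 90.1 F [ 0.3  0.2 -1.1] w 0.01 j [ 0.09  0.56 -0.45  1.74  0.3   0.89 -0.68] tilt [ 0.007  0.017 -1.   ]
shift tool mm [-20.6  -7.5   9.7]
clock: 3.35
position: [0.6002, 0.0625, 0.0779]
ee_rot: [2.421, 1.983, 0.031]
force: [0.7, 0.6, 1.0]
width: 0.003
clock 3.35 man mm [50.5 24.2] z 77.9 toolx yaw in man 90.1 F [0.7 0.6 1. ] w 0.00 j [ 0.12  0.55 -0.45  1.75  0.3   0.89 -0.66] tilt [ 0.008  0.022 -1.   ]
shift tool mm [-9.3 -9.8 13.6]
```

```bash
python3 - <<'E'
from h import *
d=eyes.get_image("side"); cv2.imwrite("pics/s2.png",d["frame"])
d=eyes.get_image("top"); cv2.imwrite("pics/t2.png",d["frame"])
d=eyes.get_image("wrist"); cv2.imwrite("pics/w2.png",d["frame"])
s=arm.observe(); print(s["joint_efforts"].round(1),s["joints"].round(3),s["dq"].round(3),s["force"].round(1))
E
python3 g.py
```

```text
[  0.5 -67.6  -6.8 -26.5   0.   -0.1   0. ] [ 0.117  0.546 -0.448  1.753  0.297  0.886 -0.656] [-0.008  0.008 -0.003  0.004  0.001 -0.004 -0.002] [ 0.1  0.3 -0.3]
clock 3.50 man mm [50.1 25.5] z 77.4 toolx yaw in man 90.2 F [ 0.1  0.3 -0.3] w 0.00 j [ 0.12  0.55 -0.45  1.75  0.3   0.89 -0.66] tilt [ 0.009  0.021 -1.   ]
```

View pics/s2.png

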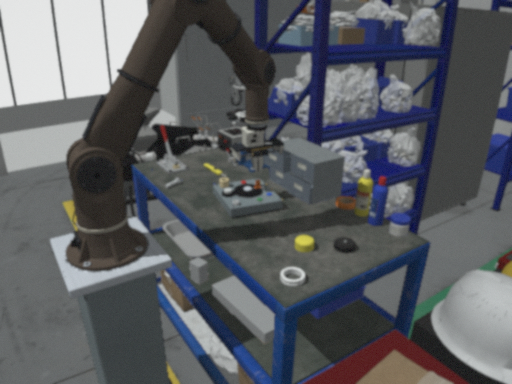

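View pics/t2.png

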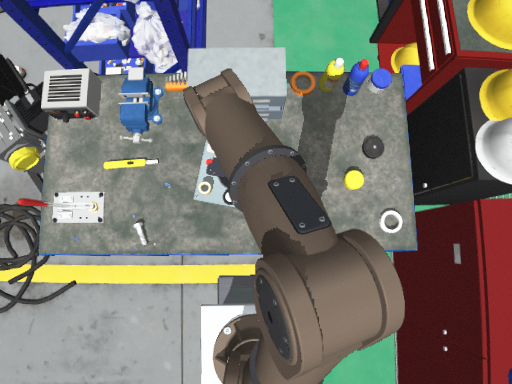

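View pics/w2.png

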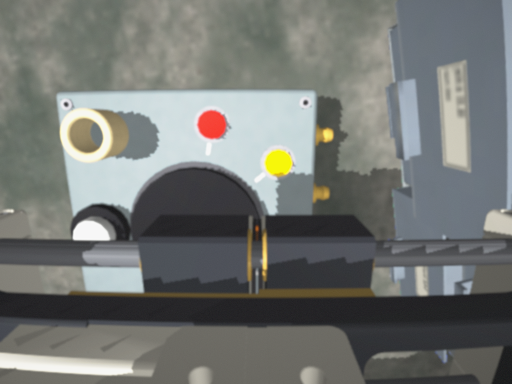

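```bash
python3 - <<'E'
from h import *
d=eyes.get_image("top"); d0=cv2.imread("pics/top0.png"); s0=cv2.imread("pics/side0.png")
cv2.imwrite("pics/cab_t.png",cv2.resize(d0[35:150,170:300],None,fx=5,fy=5,interpolation=cv2.INTER_CUBIC))
s2=cv2.imread("pics/s2.png"); cv2.imwrite("pics/cab_s.png",cv2.resize(s2[90:230,190:350],None,fx=5,fy=5,interpolation=cv2.INTER_CUBIC)[:600])
for uv in [(190,112),(237,115),(285,118)]: print(uv,plane(d,uv,0).round(3))
for uv in [(190,98),(285,97)]: print(uv,plane(d,uv,.13).round(3),plane(d,uv,.16).round(3))
E
```

```text
(190, 112) [0.754 0.197 0.   ]
(237, 115) [0.742 0.044 0.   ]
(285, 118) [ 0.73  -0.111  0.   ]
(190, 98) [0.748 0.175 0.13 ] [0.735 0.169 0.16 ]
(285, 97) [ 0.748 -0.1    0.13 ] [ 0.735 -0.097  0.16 ]
```

View pics/cab_t.png

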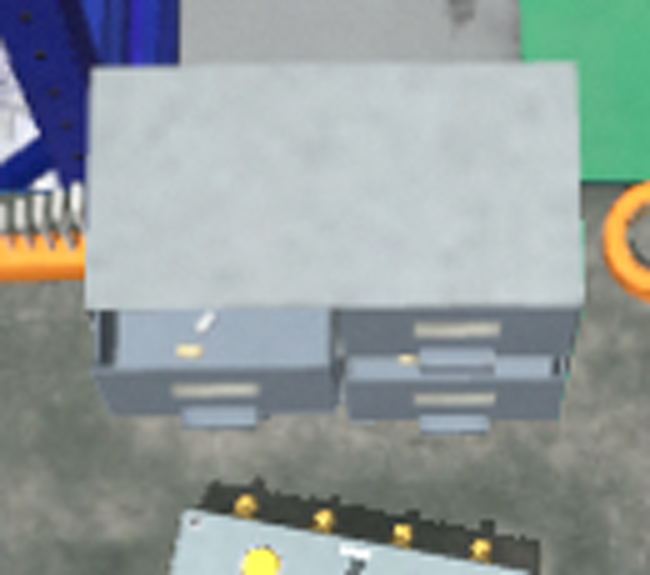

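View pics/cab_s.png

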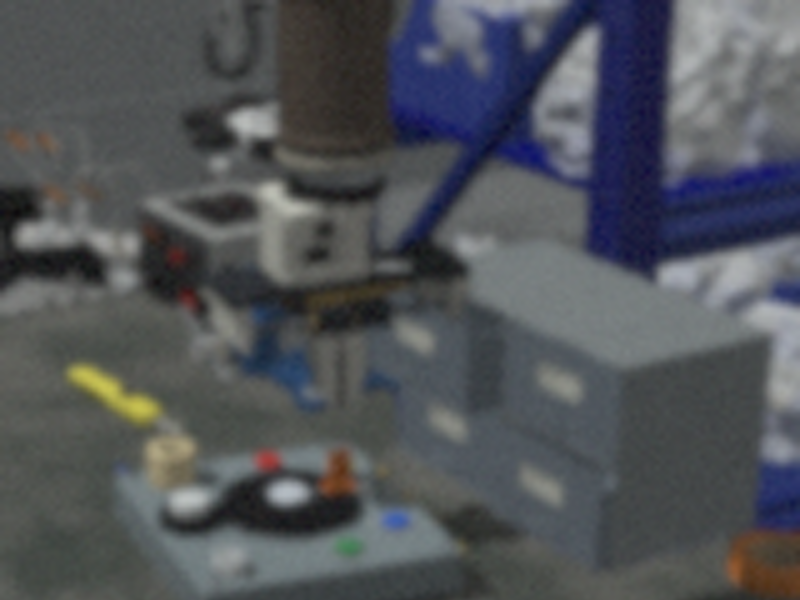

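The side view shows the upper left drawer of the cabinet standing open. The end of the gripper's 190 mm body points straight at it, which probably explains why the arm didn't follow the last two moves. I'll go up and away, then turn the gripper by 90° so its long side lies tangential.

```bash
python3 -m inch '[[[1,8,-8,-20,0],[1,8,-8,-30,0],[1,0,0,-30,0],[1,0,0,0,0]]]'
python3 g.py 41 50 120
```

```text
clock: 3.95
position: [0.5842, 0.0842, 0.1589]
ee_rot: [2.421, 1.988, 0.029]
force: [0.7, 0.6, 0.4]
width: 0.008
clock 3.95 man mm [30.4 42.3] z 158.9 toolx yaw in man 90.3 F [0.7 0.6 0.4] w 0.01 j [ 0.11  0.44 -0.48  1.69  0.24  1.04 -0.64] tilt [ 0.009  0.018 -1.   ]
shift tool mm [ 7.3  9.9 39.1]
```

```bash
python3 -m inch '[[[1,0,0,0,-8.5],[1,0,0,0,-8.5],[1,0,0,0,-8.5],[1,0,0,0,-8.5],[1,0,0,0,-8.5],[1,0,0,0,-8.5],[1,0,0,0,-8.5],[1,0,0,0,-8.5],[1,0,0,0,-8.5],[1,0,0,0,-8.5],[1,0,0,0,-5],[1,0,0,0,0]]]'
python3 g.py 41 50 110
```

```text
clock: 5.15
position: [0.5825, 0.0864, 0.1552]
ee_rot: [0.261, 3.115, 0.012]
force: [-0.7, -0.1, 0.3]
width: 0.004
clock 5.15 man mm [28.3 44.1] z 155.2 toolx yaw in man 181.9 F [-0.7 -0.1  0.3] w 0.00 j [ 0.35  0.54 -0.86  1.68  0.46  1.11  0.76] tilt [-0.015  0.009 -1.   ]
shift tool mm [-12.2   5.1  45.4]
```

```bash
python3 -m inch '[[[1,-12,5,10,2],[1,0,0,25,0],[1,0,0,10,0],[1,0,0,0,0]]]'
python3 g.py 41 45 65
python3 - <<'E'
from h import *
d=eyes.get_image("wrist"); cv2.imwrite("pics/w3.png",d["frame"])
E
```

```text
clock: 5.55
position: [0.5963, 0.09, 0.1087]
ee_rot: [0.333, 3.108, 0.013]
force: [0.6, -0.2, 1.0]
width: 0.007
clock 5.55 man mm [41.1 50.4] z 108.7 toolx yaw in man 179.2 F [ 0.6 -0.2  1. ] w 0.01 j [ 0.31  0.61 -0.81  1.7   0.5   1.04  0.68] tilt [-0.015  0.01  -1.   ]
shift tool mm [ 0.7 -5.8 43.7]
```

View pics/w3.png

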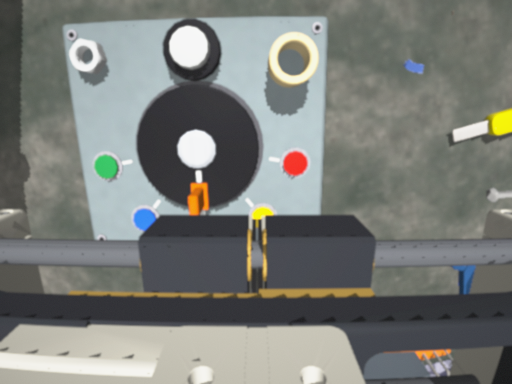

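The wrist camera now sees everything. The tab (199,198) is still at OFF, blue is at (145,218), the button is at (189,47), and the nut and bushing haven't moved. I'll go down now.

```bash
python3 -m inch '[[[1,0,-3,20,0],[1,0,-2,22,0],[1,0,0,2,0],[1,0,0,0,0]]]'
python3 g.py 41 30 65
```

```text
clock: 6.0
position: [0.5983, 0.0867, 0.0687]
ee_rot: [0.336, 3.102, 0.016]
force: [1.0, -0.2, -0.0]
width: 0.003
clock 6.00 man mm [43.7 47.5] z 68.7 toolx yaw in man 179.1 F [ 1.  -0.2 -0. ] w 0.00 j [ 0.29  0.65 -0.79  1.74  0.55  0.96  0.65] tilt [-0.02   0.012 -1.   ]
shift tool mm [  2.5 -17.6   3.4]
```

Good tracking now. Next I'll move in towards the tab.

```bash
python3 -m inch '[[[1,2,-9,2,0],[1,0,-7,1,0],[1,0,0,0,0]]]'
python3 g.py 41 22 65
python3 -m inch '[[[1,0,-3,0,0],[1,0,-2,0,0],[1,0,0,0,0]]]'
python3 g.py 41 20 65
```

```text
clock: 6.3
position: [0.594, 0.0708, 0.0684]
ee_rot: [0.336, 3.099, 0.017]
force: [0.6, -0.0, 0.2]
width: 0.003
clock 6.30 man mm [42.6 31.1] z 68.4 toolx yaw in man 179.1 F [ 0.6 -0.   0.2] w 0.00 j [ 0.32  0.64 -0.79  1.76  0.55  0.95  0.67] tilt [-0.024  0.013 -1.   ]
shift tool mm [ 1.6 -9.1  3.2]
clock: 6.6
position: [0.5934, 0.0651, 0.0695]
ee_rot: [0.337, 3.097, 0.017]
force: [-0.5, -0.7, 0.2]
width: 0.006
clock 6.60 man mm [43.2 25.4] z 69.5 toolx yaw in man 179.0 F [-0.5 -0.7  0.2] w 0.01 j [ 0.33  0.63 -0.79  1.76  0.55  0.95  0.68] tilt [-0.025  0.014 -1.   ]
shift tool mm [ 2.3 -5.5  4.4]
```

```bash
python3 -m inch '[[[1,0,-3,2,0],[1,1,-3,2,0],[1,0,0,1,0]]]'
python3 g.py 41 16 65
python3 -m inch '[[[1,1,-3,1,0],[1,0,-2,1,0],[1,0,0,0,0]]]'
python3 g.py 41 14 65
python3 - <<'E'
from h import *
d=eyes.get_image("wrist"); cv2.imwrite("pics/w4.png",d["frame"])
E
```

```text
clock: 6.9
position: [0.5912, 0.0593, 0.0641]
ee_rot: [0.337, 3.097, 0.017]
force: [0.4, -0.9, -0.8]
width: 0.004
clock 6.90 man mm [42.2 19.2] z 64.1 toolx yaw in man 179.1 F [ 0.4 -0.9 -0.8] w 0.00 j [ 0.34  0.64 -0.79  1.78  0.55  0.93  0.68] tilt [-0.025  0.014 -1.   ]
shift tool mm [ 1.2 -3.2 -1. ]
clock: 7.2
position: [0.5887, 0.0543, 0.0614]
ee_rot: [0.337, 3.097, 0.017]
force: [0.1, -0.2, -0.5]
width: 0.009
clock 7.20 man mm [40.8 13.9] z 61.4 toolx yaw in man 179.1 F [ 0.1 -0.2 -0.5] w 0.01 j [ 0.35  0.64 -0.79  1.78  0.55  0.93  0.69] tilt [-0.025  0.014 -1.   ]
shift tool mm [-0.3  0.2 -3.6]
```

View pics/w4.png

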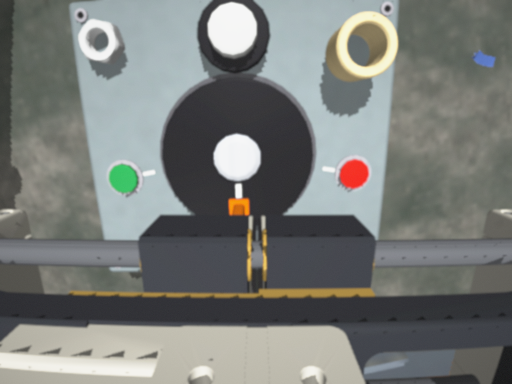

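The pointer is still at OFF, with the tab at (238,205) just before contact. I'll keep going in small pushes.

```bash
python3 -m inch '[[[1,0,-3,-1,0],[1,0,-3,0,0],[1,0,0,0,0]]]'
python3 g.py
python3 -m inch '[[[1,0,-3,0,0],[1,0,-3,0,0]]]'
python3 g.py
python3 - <<'E'
from h import *
d=eyes.get_image("wrist"); cv2.imwrite("pics/w5.png",d["frame"])
E
```

```text
clock: 7.55
position: [0.5875, 0.0483, 0.0626]
ee_rot: [0.336, 3.097, 0.018]
force: [-0.4, 0.3, -0.7]
width: 0.007
clock 7.55 man mm [40.8  7.8] z 62.6 toolx yaw in man 179.1 F [-0.4  0.3 -0.7] w 0.01 j [ 0.37  0.63 -0.79  1.79  0.55  0.92  0.7 ] tilt [-0.025  0.014 -1.   ]
clock: 7.75
position: [0.5863, 0.0425, 0.0627]
ee_rot: [0.335, 3.097, 0.018]
force: [0.3, 0.2, 0.1]
width: 0.002
clock 7.75 man mm [40.7  1.8] z 62.7 toolx yaw in man 179.1 F [0.3 0.2 0.1] w 0.00 j [ 0.38  0.63 -0.79  1.79  0.55  0.92  0.71] tilt [-0.025  0.014 -1.   ]
```

View pics/w5.png

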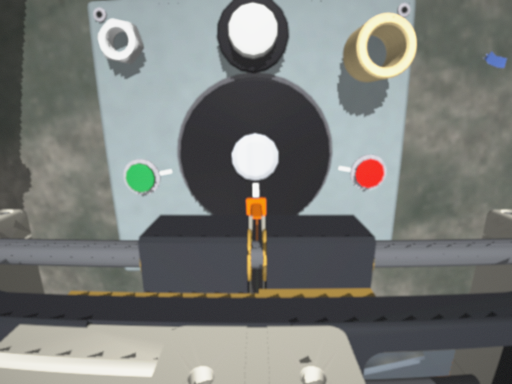

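The tab is centred under the fingers (256,207), yet there's no force reading and no rotation. That doesn't fit with a tip at z=63 mm. I'll check the tip's position from the wrist picture before moving anything else.

```bash
python3 - <<'E'
from h import *
s=arm.observe(); d=eyes.get_image("wrist"); f=d["frame"]; print(d["intrinsics"].round(1),d["k1"])
K=d["intrinsics"]; D=np.array([d["k1"],0,0,0.])
o,y,Rm,_=frame()
T=d["T_tool_cam"]; 
for n,lo,hi in [("red",(0,150,80),(6,255,255)),("green",(45,100,60),(85,255,255)),("orange",(7,150,80),(20,255,255))]:
    for c,st in blobs(f,lo,hi,60): print(n,c,st,plane(d,c,.047,s).round(4),"man",(Rm.T@(plane(d,c,.047,s)[:2]-o)*1e3).round(1))
Rt=R.from_rotvec(s["ee_rot"]).as_matrix()
Rc=Rt@T[:3,:3]; c0=s["position"]+Rt@T[:3,3]
def proj(P): return cv2.projectPoints(np.array([P],float),cv2.Rodrigues(Rc.T)[0],-Rc.T@c0,K,D)[0].ravel().round(1)
def m(x,yy,z): return np.r_[o+Rm@[x,yy],z]
for n,P in [("tcp",s["position"]),("hub",m(0,0,.058)),("red",m(.085*np.cos(1.396),.085*np.sin(1.396),.047)),("green",m(.085*np.cos(1.396),-.085*np.sin(1.396),.047)),("btn",m(-.078,0,.055)),("tabinbot",m(.032,0,.053)),("tabintop",m(.032,0,.084))]: print(n,proj(P))
d=eyes.get_image("side"); cv2.imwrite("pics/s5.png",cv2.resize(d["frame"][110:230,190:350],None,fx=5,fy=5,interpolation=cv2.INTER_CUBIC))
K=d["intrinsics"]; D=np.array([d["k1"],0,0,0.])
for n,P in [("tcp",s["position"]),("tabtop",m(.041,0,.084))]:
    p=cv2.projectPoints(np.array([P]),np.ravel(d["rvec"]),np.ravel(d["tvec"]),K,D)[0].ravel(); print(n,p,(p-[190,110])*5)
E
```

```text
[[294.4   0.  256.6]
 [  0.  294.4 190.1]
 [  0.    0.    1. ]] -0.06258697732253046
red [370.02 172.98] [357 159  27  29 597] [0.5776 0.1277 0.047 ] man [15.2 83.6]
green [140.88 177.44] [127 164  29  28 614] [ 0.545  -0.0343  0.047 ] man [ 15.5 -81.6]
orange [256.68 207.53] [246 197  22  30 438] [0.5853 0.0421 0.047 ] man [39.9  1.2]
tcp [256.9 216.2]
hub [254.2 156.2]
red [370.3 172.4]
green [137.9 176.5]
btn [252.   29.6]
tabinbot [254.9 199.8]
tabintop [255.3 215.3]
tcp [256.9098372  185.05889205] [334.549186   375.29446026]
tabtop [257.15143541 179.94400337] [335.75717707 349.72001687]
```

View pics/s5.png

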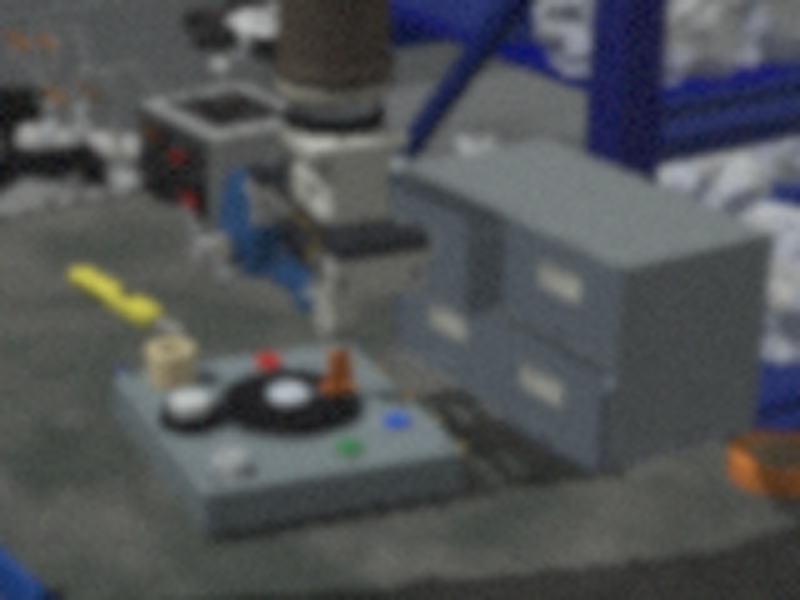

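```bash
python3 - <<'E'
from h import *
d=eyes.get_image("side"); K=d["intrinsics"]; D=np.array([d["k1"],0,0,0.])
def pr(P): return cv2.projectPoints(np.array([P],float),np.ravel(d["rvec"]),np.ravel(d["tvec"]),K,D)[0].ravel()
P=np.array([.268,-.564,.192]); Rt=R.from_rotvec([-3.063,-.691,.0008]).as_matrix()
s0=cv2.imread("pics/side0.png"); x0,y0=220,150
print("side0 tcp",(pr(P)-[x0,y0])*5, [((pr(P+Rt@[0,q,0])-[x0,y0])*5).round() for q in (-.046,.046)])
cv2.imwrite("pics/s0z.png",cv2.resize(s0[y0:y0+120,x0:x0+150],None,fx=5,fy=5,interpolation=cv2.INTER_CUBIC))
P=np.array([.6002,.0625,.0779]); print("s2 tcp in cab_s crop",(pr(P)-[190,90])*5)
s=arm.observe(); Rt=R.from_rotvec(s["ee_rot"]).as_matrix()
for z in (0,-.019,-.066):
  print(z,[((pr(s["position"]+Rt@[a,q,z])-[190,110])*5).round() for a in(-.0095,.0095) for q in (-.019,.019)])
E
```

```text
side0 tcp [344.78603727 533.49633382] [array([253., 503.]), array([441., 565.])]
s2 tcp in cab_s crop [335.22604609 443.79030995]
0 [array([355., 383.]), array([337., 363.]), array([331., 387.]), array([313., 367.])]
-0.019 [array([355., 360.]), array([337., 340.]), array([331., 364.]), array([313., 344.])]
-0.066 [array([355., 301.]), array([336., 283.]), array([331., 305.]), array([313., 287.])]
```

View pics/s0z.png

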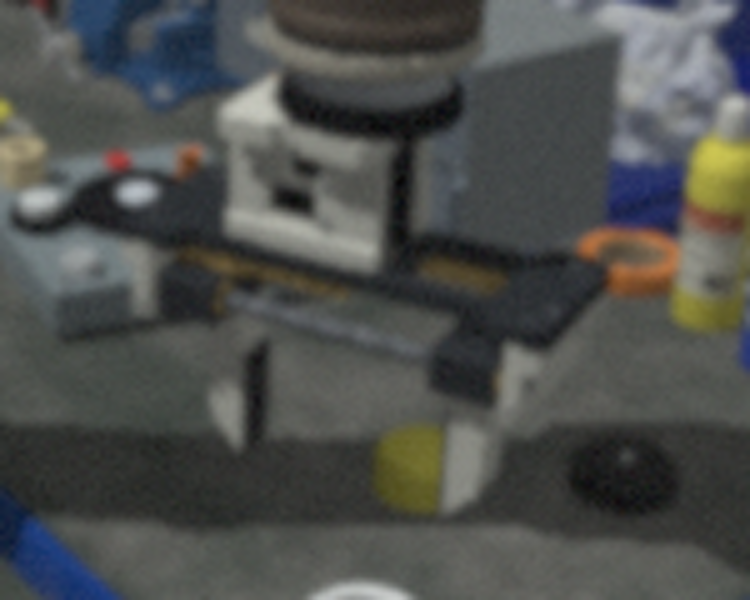

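The side view puts the visible fingertips well above the projected TCP, both now and in the first picture with the gripper open: about row 330 where 375 was expected. So the real finger ends sit a few cm behind the nominal TCP. I'll measure by how much.

```bash
python3 - <<'E'
from h import *
d=eyes.get_image("side"); K=d["intrinsics"]; D=np.array([d["k1"],0,0,0.])
def pr(P): return cv2.projectPoints(np.array([P],float),np.ravel(d["rvec"]),np.ravel(d["tvec"]),K,D)[0].ravel()
def fit(P,Rt,a,q,uv):
    zs=np.arange(-.08,.01,.001); e=[np.hypot(*(pr(P+Rt@[a,q,z])-uv)) for z in zs]; i=int(np.argmin(e)); return zs[i].round(3),round(e[i],2)
Rt=R.from_rotvec([-3.063,-.691,.0008]).as_matrix(); P=np.array([.268,-.564,.192])
for uv in [(240,450)]:
  for a in (-.0095,.0095):
    for q in (-.046,.046,-.065): print("s0L",a,q,fit(P,Rt,a,q,np.array(uv)/5+[220,150]))
for a in (-.0095,.0095):
    for q in (.046,.065,-.046): print("s0R",a,q,fit(P,Rt,a,q,np.array((450,513))/5+[220,150]))
s=arm.observe(); Rt=R.from_rotvec(s["ee_rot"]).as_matrix()
for a in (-.0095,.0095):
    for q in (-.019,0,.019): print("now",a,q,fit(s["position"],Rt,a,q,np.array((326,332))/5+[190,110]))
f=d["frame"][150:195,230:285]; cv2.imwrite("pics/s6.png",cv2.resize(f,None,fx=13,fy=13,interpolation=cv2.INTER_CUBIC))
E
```

```text
s0L -0.0095 -0.046 (np.float64(-0.032), np.float64(0.83))
s0L -0.0095 0.046 (np.float64(-0.054), np.float64(40.2))
s0L -0.0095 -0.065 (np.float64(-0.026), np.float64(6.76))
s0L 0.0095 -0.046 (np.float64(-0.022), np.float64(4.95))
s0L 0.0095 0.046 (np.float64(-0.043), np.float64(43.69))
s0L 0.0095 -0.065 (np.float64(-0.017), np.float64(2.53))
s0R -0.0095 0.046 (np.float64(-0.032), np.float64(2.68))
s0R -0.0095 0.065 (np.float64(-0.037), np.float64(5.93))
s0R -0.0095 -0.046 (np.float64(-0.003), np.float64(41.55))
s0R 0.0095 0.046 (np.float64(-0.021), np.float64(0.77))
s0R 0.0095 0.065 (np.float64(-0.026), np.float64(9.22))
s0R 0.0095 -0.046 (np.float64(0.007), np.float64(37.48))
now -0.0095 -0.019 (np.float64(-0.041), np.float64(5.77))
now -0.0095 0 (np.float64(-0.034), np.float64(3.9))
now -0.0095 0.019 (np.float64(-0.026), np.float64(2.09))
now 0.0095 -0.019 (np.float64(-0.045), np.float64(0.97))
now 0.0095 0 (np.float64(-0.037), np.float64(0.85))
now 0.0095 0.019 (np.float64(-0.029), np.float64(2.61))
```

View pics/s6.png

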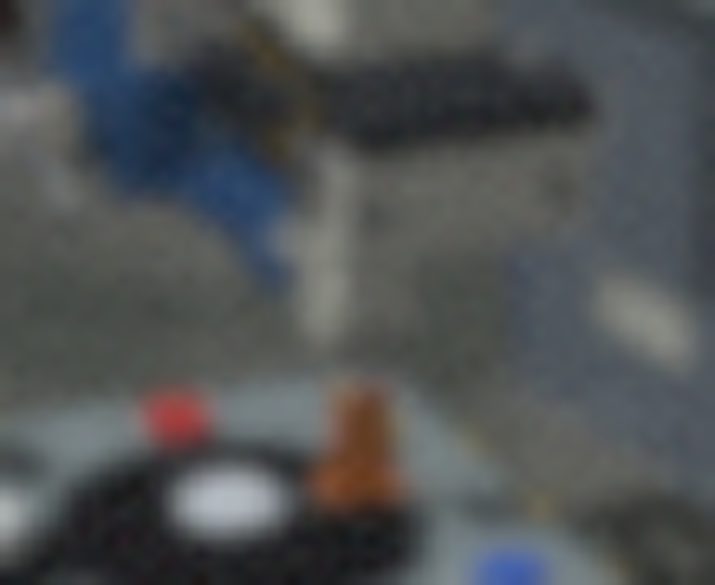

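The zoom shows the tip hanging clear above the tab at (320,340). The real finger end is about 25–35 mm behind the nominal TCP. So I'll back off sideways, go down about 27 mm more, and feel for contact.

```bash
python3 -m inch '[[[1,0,18,-2,0],[1,0,18,0,0],[1,0,0,0,0]]]'
python3 g.py 41 36 40
```

```text
clock: 8.3
position: [0.5942, 0.0785, 0.0652]
ee_rot: [0.337, 3.097, 0.018]
force: [-0.0, 0.6, -1.1]
width: 0.008
clock 8.30 man mm [41.3 38.6] z 65.2 toolx yaw in man 179.0 F [-0.   0.6 -1.1] w 0.01 j [ 0.31  0.64 -0.78  1.76  0.55  0.94  0.65] tilt [-0.025  0.015 -1.   ]
shift tool mm [ 0.9 -3.  25.2]
```

```bash
python3 -m inch '[[[1,0,-1,10,0],[1,0,0,10,0],[1,0,0,5,0],[1,0,0,0,0]]]'
python3 g.py 41 36 38
python3 - <<'E'
from h import *
d=eyes.get_image("side"); f=d["frame"][150:195,230:285]; cv2.imwrite("pics/s7.png",cv2.resize(f,None,fx=13,fy=13,interpolation=cv2.INTER_CUBIC))
d=eyes.get_image("wrist"); cv2.imwrite("pics/w7.png",d["frame"])
E
```

```text
clock: 8.7
position: [0.5938, 0.0748, 0.037]
ee_rot: [0.339, 3.098, 0.015]
force: [-0.5, -0.0, 0.4]
width: 0.006
clock 8.70 man mm [41.7 35. ] z 37.0 toolx yaw in man 179.0 F [-0.5 -0.   0.4] w 0.01 j [ 0.3   0.67 -0.76  1.79  0.59  0.89  0.63] tilt [-0.024  0.012 -1.   ]
shift tool mm [ 0.7  1.  -1.1]
```

View pics/s7.png

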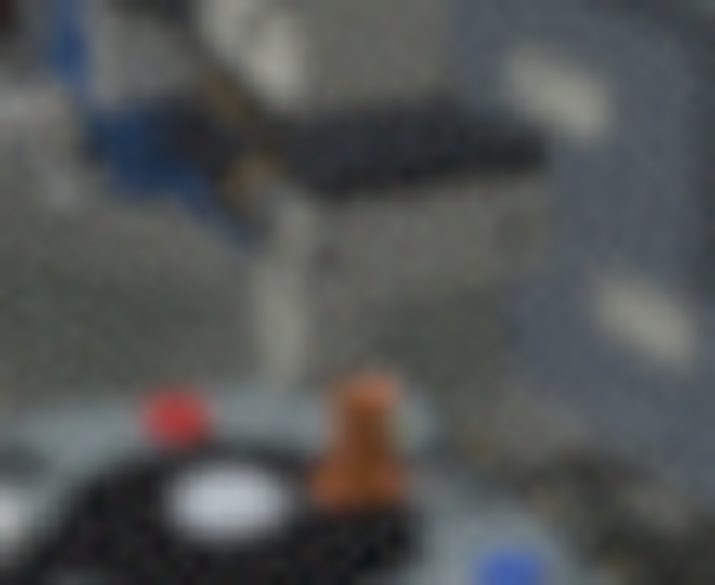

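View pics/w7.png

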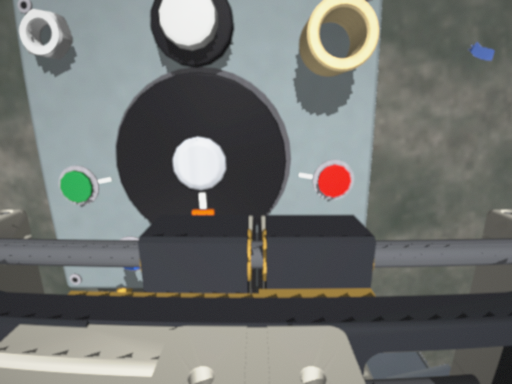

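```bash
python3 - <<'E'
from h import *
d=eyes.get_image("side"); K=d["intrinsics"]; D=np.array([d["k1"],0,0,0.])
s=arm.observe(); Rt=R.from_rotvec(s["ee_rot"]).as_matrix()
def pr(P): return cv2.projectPoints(np.array([P],float),np.ravel(d["rvec"]),np.ravel(d["tvec"]),K,D)[0].ravel()
for a in (-.0095,0,.0095):
  for q in (-.01,0,.01):
    zs=np.arange(-.06,.01,.001); e=[np.hypot(*(pr(s["position"]+Rt@[a,q,z])-np.array([230+282/13,150+388/13]))) for z in zs]; i=int(np.argmin(e)); print(a,q,zs[i].round(3),round(e[i],2))
E
```

```text
-0.0095 -0.01 -0.035 5.33
-0.0095 0 -0.031 4.4
-0.0095 0.01 -0.026 3.49
0 -0.01 -0.036 2.99
0 0 -0.032 2.08
0 0.01 -0.028 1.18
0.0095 -0.01 -0.038 0.65
0.0095 0 -0.034 0.26
0.0095 0.01 -0.029 1.14
```

The tip is about 33 mm behind the TCP, so it's at roughly z≈70 mm, which overlaps the tab by 14 mm. I'll approach now with small steps and a slight downward bias.

```bash
python3 -m inch '[[[1,0,-5,2,0],[1,0,-5,2,0],[1,0,0,0,0]]]'
python3 g.py
python3 -m inch '[[[1,0,-3,1,0],[1,0,-3,0,0]]]'
python3 g.py
python3 -m inch '[[[1,0,-3,0,0],[1,0,-2,0,0]]]'
python3 g.py
```

```text
clock: 9.15
position: [0.5929, 0.0646, 0.0345]
ee_rot: [0.339, 3.095, 0.016]
force: [-1.1, -0.1, -0.7]
width: -0.001
clock 9.15 man mm [42.8 24.8] z 34.5 toolx yaw in man 179.0 F [-1.1 -0.1 -0.7] w -0.00 j [ 0.31  0.67 -0.76  1.8   0.59  0.88  0.64] tilt [-0.027  0.013 -1.   ]
clock: 9.35
position: [0.5923, 0.0604, 0.0341]
ee_rot: [0.337, 3.094, 0.021]
force: [1.7, 4.8, -2.6]
width: 0.004
clock 9.35 man mm [43.1 20.6] z 34.1 toolx yaw in man 179.0 F [ 1.7  4.8 -2.6] w 0.00 j [ 0.32  0.67 -0.76  1.8   0.59  0.88  0.65] tilt [-0.028  0.017 -0.999]
clock: 9.55
position: [0.5916, 0.057, 0.0342]
ee_rot: [0.335, 3.093, 0.025]
force: [1.1, 3.5, -2.1]
width: 0.004
clock 9.55 man mm [43.  17.1] z 34.2 toolx yaw in man 179.1 F [ 1.1  3.5 -2.1] w 0.00 j [ 0.33  0.67 -0.76  1.8   0.59  0.87  0.66] tilt [-0.029  0.019 -0.999]
```

Contact came at a TCP offset of about 21 mm with around 5 N, and the selector is yielding. I'll push on with a gentle turn and check often.

```bash
python3 -m inch '[[[1,0,-4,0,4],[1,0,-4,0,4],[1,-1,-4,0,4]]]'
python3 g.py
python3 - <<'E'
from h import *
d=eyes.get_image("wrist"); cv2.imwrite("pics/w8.png",d["frame"])
E
```

```text
clock: 9.85
position: [0.59, 0.0444, 0.0343]
ee_rot: [0.665, 3.039, 0.031]
force: [-0.1, 0.2, -0.0]
width: 0.004
clock 9.85 man mm [44.   4.4] z 34.3 toolx yaw in man 166.8 F [-0.1  0.2 -0. ] w 0.00 j [ 0.33  0.65 -0.71  1.82  0.55  0.85  0.49] tilt [-0.025  0.026 -0.999]
```

View pics/w8.png

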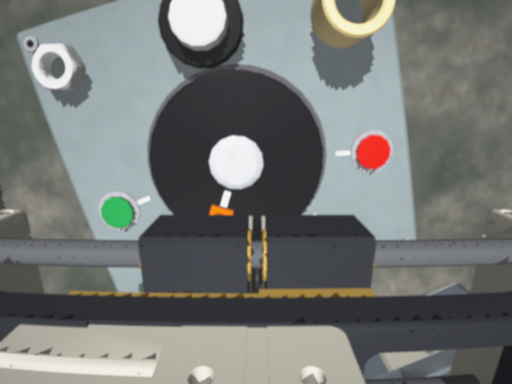

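```bash
cat > ang.py <<'E'
from h import *
import sys
o,y,Rm,_=frame()
s=arm.observe(); d=eyes.get_image("wrist"); f=d["frame"]; cv2.imwrite(sys.argv[1],f)
for n,lo,hi in [("orange",(5,150,60),(20,255,255)),("green",(45,100,60),(85,255,255)),("red",(0,150,80),(4,255,255)),("blue",(95,150,60),(130,255,255)),("white",(0,0,200),(180,50,255))]:
    for c,st in blobs(f,lo,hi,25):
        if st[1]>235: continue
        z=.053 if n in("orange","white") else .047
        m=Rm.T@(plane(d,c,z,s)[:2]-o)*1e3
        if np.hypot(*m)>95: continue
        print(n,c,st[4],"man",m.round(1),"r %.1f ang %.1f"%(np.hypot(*m),np.rad2deg(np.arctan2(m[1],m[0]))))
E
python3 ang.py pics/w9.png; python3 g.py
```

```text
orange [215.24 209.47] 272 man [ 26.6 -19.6] r 33.1 ang -36.4
green [118.81 212.13] 761 man [ 15.5 -81.3] r 82.8 ang -79.2
red [374.44 150.44] 847 man [15.1 83.7] r 85.1 ang 79.7
white [197.82  19.67] 2150 man [-77.4  -0.5] r 77.4 ang -179.6
white [371.28 138.03] 196 man [ 6.  80.5] r 80.7 ang 85.8
white [237.14 160.93] 2166 man [0.7 0.9] r 1.1 ang 52.6
white [343.79 151.64] 90 man [10.1 63.2] r 64.0 ang 80.9
white [222.72 196.86] 109 man [ 19.9 -13.1] r 23.8 ang -33.3
white [130.08 198.98] 214 man [  7.7 -68.2] r 68.6 ang -83.6
clock 9.95 man mm [44.1  3.4] z 34.2 toolx yaw in man 166.8 F [-0.2 -0.   0.7] w 0.00 j [ 0.33  0.65 -0.71  1.82  0.55  0.85  0.5 ] tilt [-0.025  0.024 -0.999]
```

```bash
python3 -m inch '[[[1,0,2,0,0],[1,0,3,0,0],[1,0,0,0,0]]]'; python3 ang.py pics/w10.png|grep -E "orange|white.*r 2"; python3 g.py
```

```text
clock: 10.25
position: [0.5916, 0.0472, 0.0341]
ee_rot: [0.658, 3.042, 0.026]
force: [-1.0, -0.1, 0.4]
width: 0.004
orange [205.42 208.81] 309 man [ 26.  -21.1] r 33.5 ang -39.2
white [213.99 195.94] 108 man [ 19.2 -13.9] r 23.7 ang -35.8
clock 10.30 man mm [45.   7.2] z 34.1 toolx yaw in man 167.0 F [-0.4 -1.6  0.3] w 0.00 j [ 0.32  0.65 -0.71  1.81  0.55  0.85  0.49] tilt [-0.025  0.022 -0.999]
```

View pics/w10.png

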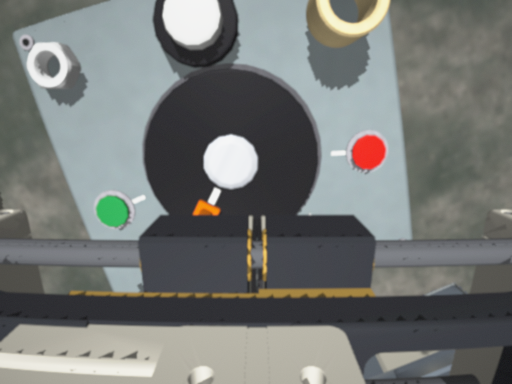

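The pointer has snapped to about -39°, with no force on the tool. I'll back off, rise and verify.

```bash
python3 -m inch '[[[1,0,12,0,0],[1,0,8,-10,0],[1,0,0,-30,0],[1,0,0,-30,0],[1,30,0,0,0],[1,30,0,0,0],[1,0,0,0,0]]]'; python3 ang.py pics/w11.png;  python3 g.py -78 0 100
```

```text
clock: 11.0
position: [0.5439, 0.0979, 0.1096]
ee_rot: [0.65, 3.042, 0.032]
force: [1.7, -0.2, 0.2]
width: 0.002
red [300.98 208.06] 291 man [13.4 84.7] r 85.8 ang 81.0
white [180.15 131.51] 1034 man [-77.   -1.1] r 77.0 ang -179.2
white [284.95 179.95] 2561 man [-17.4  75.1] r 77.1 ang 103.0
white [232.08 134.97] 63 man [-64.7  39.8] r 76.0 ang 148.4
white [217.   148.48] 44 man [-56.7  24.9] r 61.9 ang 156.3
white [206.73 208.94] 330 man [-7.   2.6] r 7.5 ang 159.9
white [127.05 235.75] 57 man [  1.6 -75.2] r 75.2 ang -88.8
clock 11.05 man mm [-9.8 47. ] z 109.7 toolx yaw in man 167.3 F [ 0.1  1.  -0.2] w 0.00 j [ 0.3   0.51 -0.79  1.84  0.45  0.94  0.46] tilt [-0.027  0.027 -0.999]
shift tool mm [ 56.4 -61.1   6.5]
```

View pics/w11.png

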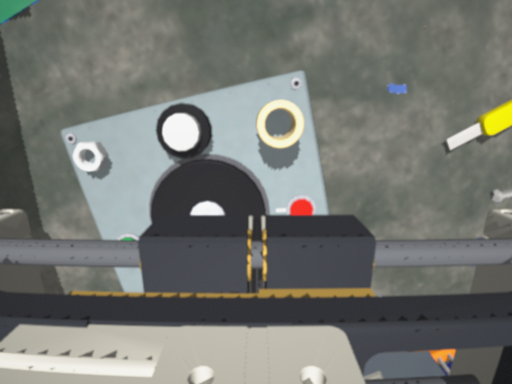

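The camera can't see the tab from here, but the bushing, nut and button look untouched. For the button I'll open halfway so that one finger fits on the 30 mm face. The other finger will hang off the manifold's front edge.

```bash
python3 -m inch '[[[0.5,28,-22,0,0],[0.5,28,-22,0,0],[0.5,28,-22,0,0],[0.5,0,0,0,8.5],[0.5,0,0,0,8.5],[0.5,0,0,0,8.5],[0.5,0,0,0,8.5],[0.5,0,0,0,8.5],[0.5,0,0,0,8.5],[0.5,0,0,0,8.5],[0.5,0,0,0,8.5],[0.5,0,0,0,8.5]]]'; python3 g.py -107.5 0 100
python3 - <<'E'
from h import *
d=eyes.get_image("wrist"); cv2.imwrite("pics/w12.png",d["frame"])
d=eyes.get_image("side"); cv2.imwrite("pics/s12.png",cv2.resize(d["frame"][120:235,190:350],None,fx=5,fy=5,interpolation=cv2.INTER_CUBIC))
E
```

```text
clock: 12.25
position: [0.4522, 0.0724, 0.1108]
ee_rot: [2.423, 1.974, 0.072]
force: [-0.2, 0.4, 0.1]
width: 0.498
clock 12.25 man mm [-96.6   4.4] z 110.8 toolx yaw in man 89.8 F [-0.2  0.4  0.1] w 0.50 j [ 0.18  0.29 -0.55  2.08  0.21  0.78 -0.69] tilt [ 0.026  0.041 -0.999]
shift tool mm [ -4.7 -11.3  10.2]
```

View pics/w12.png

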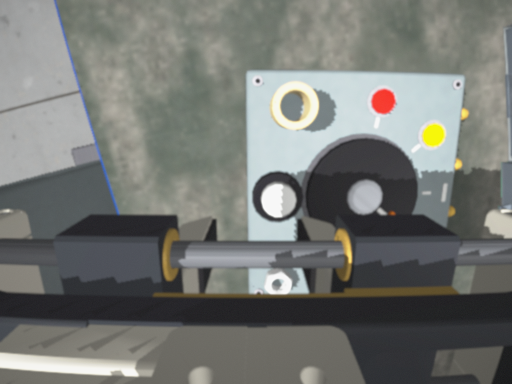

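View pics/s12.png

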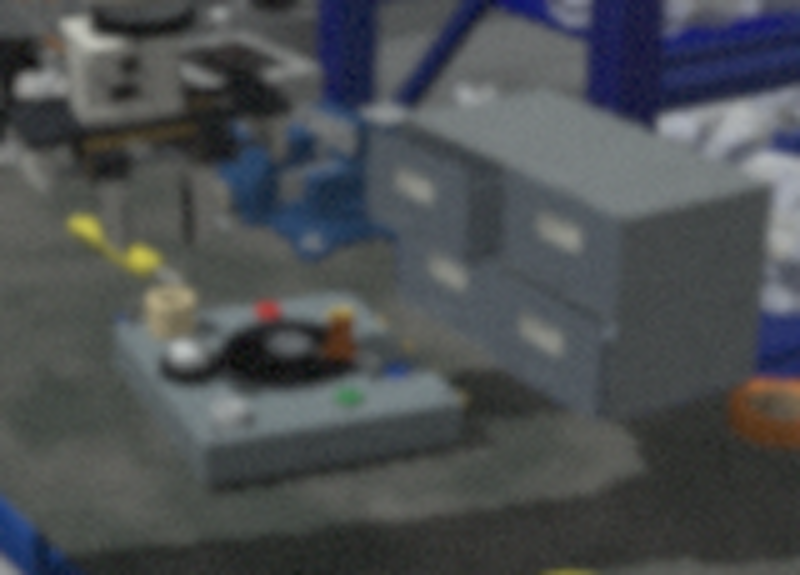

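The side view shows the pointer between the tab and the blue mark, aiming at blue (398,370), and the button standing clearly above its housing. Next I'll align the front finger's real tip with the button.

```bash
cat > tip.py <<'E'
from h import *
import sys
o,y,Rm,_=frame(); s=arm.observe(); M=R.from_rotvec(s["ee_rot"]).as_matrix()
t=s["position"]+M@[0,.0295,-.033]; q=Rm.T@(t[:2]-o)*1e3
g=np.r_[o+Rm@[-.078,0],float(sys.argv[1])/1e3]
print("clk",s["clock"],"tip man",q.round(1),"z",(t[2]*1e3).round(1),"F",s["force"].round(1),"w",s["width"],"shift",(M.T@(g-t)*1e3).round(1))
E
python3 tip.py 100
python3 -m inch '[[[0.5,-5,-10,0,0],[0.5,0,0,20,0],[0.5,0,0,0,0]]]'; python3 tip.py 80
```

```text
clk 12.35 tip man [-68.5   3.6] z 145.0 F [ 0.6  0.6 -0.7] w 0.49371786236155235 shift [ -4.8 -11.4  44.5]
clock: 12.65
position: [0.4422, 0.0698, 0.0906]
ee_rot: [2.406, 1.993, 0.073]
force: [-0.6, -0.3, 0.5]
width: 0.497
clk 12.65 tip man [-77.8  -0.6] z 124.8 F [-0.6 -0.3  0.5] w 0.4971323726339836 shift [-0.6 -2.1 44.8]
```

```bash
python3 -m inch '[[[0.5,0,-1,25,0],[0.5,0,-1,20,0],[0.5,0,0,0,0]]]'; python3 tip.py 65
python3 - <<'E'
from h import *
d=eyes.get_image("wrist"); cv2.imwrite("pics/w13.png",d["frame"])
d=eyes.get_image("side"); cv2.imwrite("pics/s13.png",cv2.resize(d["frame"][150:220,190:280],None,fx=8,fy=8,interpolation=cv2.INTER_CUBIC))
E
```

```text
clock: 12.95
position: [0.4425, 0.0707, 0.0464]
ee_rot: [2.397, 2.002, 0.075]
force: [-0.2, -0.0, 0.2]
width: 0.499
clk 12.95 tip man [-77.7   0.6] z 80.7 F [-0.2 -0.   0.2] w 0.49922129864602793 shift [-0.9 -1.  15.6]
```

View pics/w13.png

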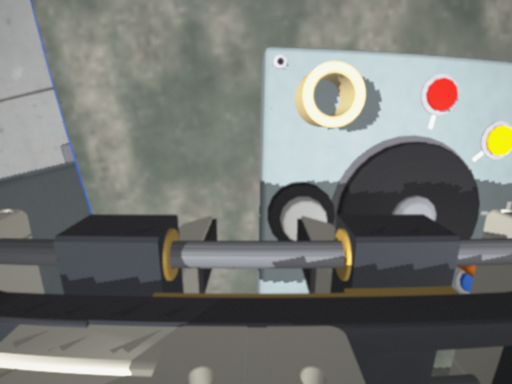

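View pics/s13.png

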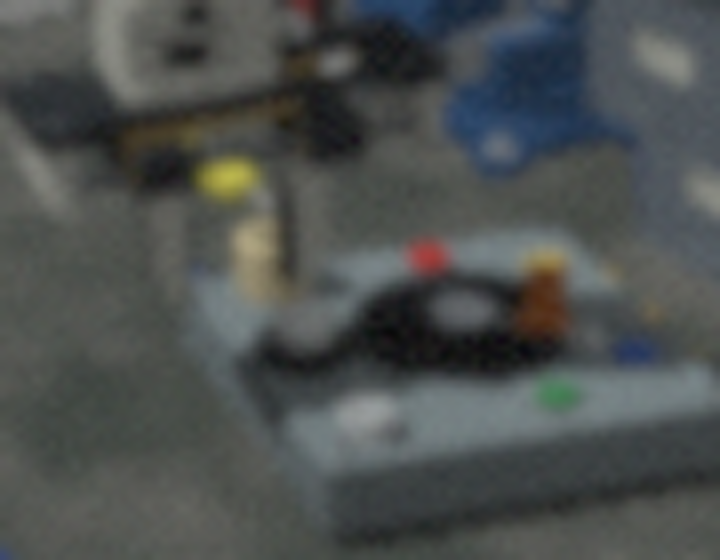

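The front finger (300,270) is right above the button (305,330), and the other finger is off the edge. I'll lower it, watching the force.

```bash
python3 -m inch '[[[0.5,-1,-1,8,0],[0.5,0,-1,7,0],[0.5,0,0,3,0]]]'; python3 tip.py 55
python3 -m inch '[[[0.5,0,0,3,0],[0.5,0,0,2,0]]]'; python3 tip.py 55
```

```text
clock: 13.35
position: [0.4446, 0.0708, 0.0317]
ee_rot: [2.394, 1.999, 0.084]
force: [-0.2, 0.1, 0.0]
width: 0.5
clk 13.35 tip man [-76.   1.] z 66.1 F [-0.2  0.1  0. ] w 0.5000100692018481 shift [-1.3 -2.6 11. ]
clock: 13.55
position: [0.4449, 0.0709, 0.0265]
ee_rot: [2.393, 1.999, 0.084]
force: [-2.7, -0.4, 1.5]
width: 0.502
clk 13.55 tip man [-75.7   1.1] z 60.9 F [-2.7 -0.4  1.5] w 0.501827140519847 shift [-1.3 -2.7  5.8]
```

```bash
python3 -m inch '[[[0.5,-1,-3,-1,0],[0.5,0,0,2,0]]]'; python3 tip.py 55
python3 -m inch '[[[0.5,0,0,2,0],[0.5,0,0,2,0]]]'; python3 tip.py 55
python3 -m inch '[[[0.5,0,0,2,0],[0.5,0,0,2,0]]]'; python3 tip.py 55
```

```text
clock: 13.75
position: [0.4425, 0.0707, 0.0256]
ee_rot: [2.393, 1.999, 0.086]
force: [-1.9, -0.3, 2.8]
width: 0.497
clk 13.75 tip man [-78.1   0.5] z 60.1 F [-1.9 -0.3  2.8] w 0.49670688938366925 shift [-0.7 -0.2  5.1]
clock: 13.95
position: [0.4426, 0.0708, 0.0221]
ee_rot: [2.392, 1.999, 0.086]
force: [-11.9, -2.1, 38.6]
width: 0.502
clk 13.95 tip man [-77.9   0.6] z 56.6 F [-11.9  -2.1  38.6] w 0.5024604740566897 shift [-0.6 -0.2  1.6]
clock: 14.15
position: [0.4429, 0.0707, 0.0215]
ee_rot: [2.388, 1.997, 0.086]
force: [-18.7, -4.5, 57.6]
width: 0.495
clk 14.15 tip man [-77.7   0.7] z 56.1 F [-18.7  -4.5  57.6] w 0.4954453760522927 shift [-0.7 -0.3  1.1]
```

The force rose slowly (about 0.8 N/mm, like the spring) and then climbed hard at about 6 mm of travel, so the button is bottomed. I'll release straight up.

```bash
python3 -m inch '[[[0.5,0,0,-3,0],[0.5,0,0,0,0]]]'; python3 tip.py 55; python3 -m inch '[[[0.5,0,0,-10,0],[0.5,0,0,-30,0],[0.5,0,0,-40,0],[0.5,0,0,-40,0],[0.5,0,-40,0,0],[0.5,0,-40,0,0],[0.5,0,0,0,0]]]'; python3 tip.py 55; python3 ang.py pics/w14.png
python3 - <<'E'
from h import *
d=eyes.get_image("side"); cv2.imwrite("pics/s14.png",cv2.resize(d["frame"][150:235,190:310],None,fx=6,fy=6,interpolation=cv2.INTER_CUBIC))
d=eyes.get_image("top"); cv2.imwrite("pics/t14.png",cv2.resize(d["frame"][110:230,170:300],None,fx=5,fy=5,interpolation=cv2.INTER_CUBIC))
E
```

```text
clock: 14.35
position: [0.4427, 0.0706, 0.0258]
ee_rot: [2.386, 1.996, 0.087]
force: [-0.6, -1.1, 2.6]
width: 0.496
clk 14.35 tip man [-78.    0.6] z 60.5 F [-0.6 -1.1  2.6] w 0.49553823712511025 shift [-0.7 -0.4  5.5]
clock: 15.05
position: [0.3537, 0.0848, 0.1474]
ee_rot: [2.388, 2.0, 0.087]
force: [0.6, -0.4, -0.2]
width: 0.501
clk 15.05 tip man [-168.    -3.3] z 182.0 F [ 0.6 -0.4 -0.2] w 0.5009299169323665 shift [ -2.3  82.9 131.8]
orange [466.54 210.34] 400 man [ 41.  -27.8] r 49.5 ang -34.1
red [456.99 104.  ] 278 man [14.1 84.6] r 85.7 ang 80.6
blue [476.13 230.05] 167 man [ 63.6 -53.2] r 83.0 ang -39.9
white [400.15 122.09] 4977 man [-49.8  63.6] r 80.7 ang 128.1
white [484.38 137.41] 204 man [47. 52.] r 70.1 ang 47.8
white [482.74 164.58] 38 man [50.7 23.2] r 55.7 ang 24.7
white [374.18 173.78] 68 man [-71.3  11. ] r 72.1 ang 171.3
white [440.63 171.77] 30 man [ 2.1 14.4] r 14.6 ang 81.7
```

View pics/s14.png

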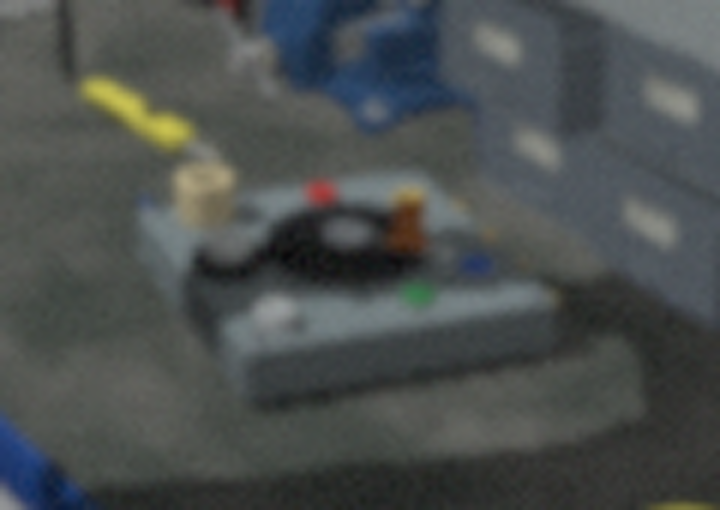

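View pics/t14.png

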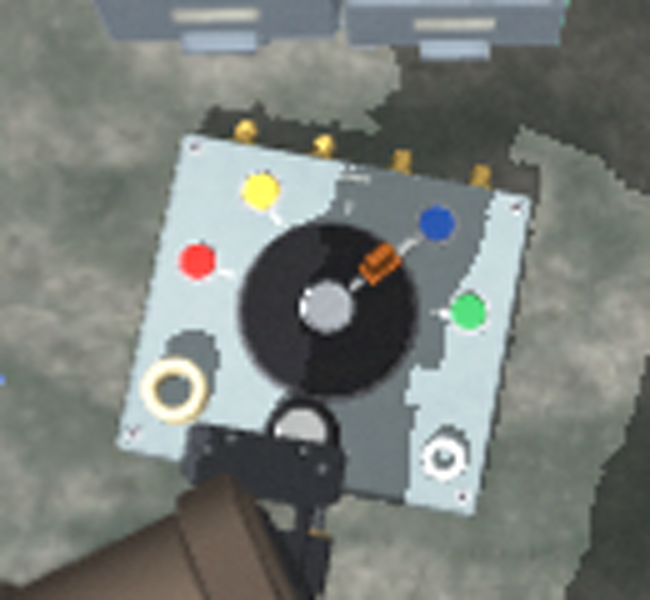

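View pics/w14.png

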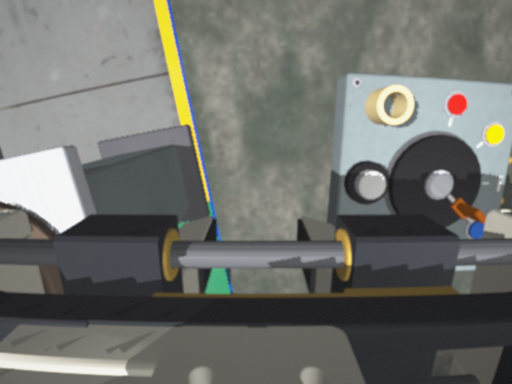

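The top view shows hub (326,305), tab (380,263) and blue (437,222) on one line. The loose parts are in place, the button is free and the robot is clear of everything, so I'll hand in.

```bash
python3 -c "
from cell import workorder
print(workorder.sign_off())"
```

```text
the job is handed in; nothing more can be done
None
```

The selector is at the blue mark, and I then pressed the white button down and let it up again. I handed the job in at about 15 s of robot time.

**Selector:** I pushed the tab clockwise with shut fingers at about 5 N until it clicked in near -40°. In the last top view the hub, tab and blue mark line up to about 1° (37.9° against 36.8° in the image). The wrist view agrees: blue lies at -39.9°, and the pointer aims at it.

**Button:** I pressed it with one half-open finger. The force grew at about 0.8 N/mm, like the spring, then rose sharply at about 6 mm of travel. I took that as fully down. The force peaked at 58 N on the fingertip, more than needed but below the 120 N wrist limit. On release it followed the finger back up with about 2.6 N, and it stands free in the last pictures. I judged full travel from force and height, because there is no direct reading of it.

**What didn't match:**
- **Fingertips:** in the side view they sat about 33 mm behind the stated TCP. My first pass went over the tab without touching it, so I corrected the height before pushing.
- **First descent:** it stopped short and the tool tilted slightly. I suspected the open cabinet drawer, although the wrist showed no force, so I turned the gripper by 90°. A tool tilt of up to about 3° remained.

**Loose things:** the bushing and nut look unmoved in the last top view, and the cutter looks unmoved in the side view. I didn't check the cap, heater and ring again at the end, but the arm didn't work near them after its first move away.

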